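# Draw back the spring centre of the bench centres and hold it

## Task

A clock wheel is about to be checked between the bench centres. Turn the black bar-shaped lock on top of the tailstock counter-clockwise (seen from above) until it clicks past its detent and the spindle is free, then draw the sprung spindle back by the knurled knob on its outer end until the dark ring on it comes level with the end face of the tailstock. Keep holding it there and finish while still holding, so that the wheel can be laid in; leave the lock open and the other things on the bench where they lie.

Things in the scene. Friction and masses are not known exactly. Their poses are not given: they have to be found in the camera images.
- lock_bar (a point): Centre of the black plastic grip bar of the spindle lock on top of the tailstock, some 130 mm above the bench: 36 mm long (its own y axis), 10 mm wide (x), 20 mm high, this point at half height. Right under it a 26 mm disc 4 mm thick. It turns about the vertical through this point. Locked: bar crosswise to the spindle, x = pulling direction; freed: nearly in line with the spindle.
- lock (a joint): Angle of the lock in rad, growing counter-clockwise seen from above: 0 to 0.1 at the start (locked), 1.3 at the far stop. A sprung detent resists with about 0.1 N m; let go short of its hump at 0.65 the lock springs back to about 0.2, let go beyond 0.75 it snaps on to about 1.1 and stays. Below about 0.9 it bars the spindle, which then cannot be pulled out.
- pull_knob (a point): Centre of the knurled steel pull knob on the spindle's outer end: a level cylinder 28 mm thick, 24 mm long, some 91 mm above the bench, 55 mm above the bed, free all round. x = pulling direction, level, along the spindle, out of the tailstock; z up. At rest its near face is 18 mm and this point 30 mm from the end face; it lies 60 mm beyond lock_bar and 39 mm lower. It moves with the spindle.
- spindle (a joint): How far the spindle is drawn out, in m: 0 at rest (the spring holds it home), 0.020 when the dark ring is level with the end face, 0.030 at the end stop. The return spring pulls with 4 N at rest and 9 N at the mark, and takes the spindle home when let go.
- ring_mark (a point): Middle of the 3 mm wide dark ring on the 14 mm steel spindle, on its axis; same axes as pull_knob. At rest it is hidden 20 mm inside the tailstock, and it comes out with the spindle.
- end_face (a point): Centre of the tailstock's end face (the vertical face of its 36 mm barrel, on the pull knob's side), on the spindle's axis; its x axis is the pulling direction. The tailstock is fixed to the machine's bed. But for the lock, nothing on the machine stands higher than 110 mm above the bench.
- clock_wheel: Bystander: a 44 mm brass clock wheel on a 100 mm steel arbor, lying in a wooden cradle 86 x 34 mm, 58 mm high in all. Origin at the centre of the cradle's underside, x along the arbor.
- dish: Bystander: a round glass dish, 78 mm across and 16 mm high, with small parts in it. Origin at the centre of its underside.
- loupe: Bystander: a black eye loupe standing on its wide end, 34 mm across, 28 mm high. Origin at the centre of its underside.
- screwdriver: Bystander: a screwdriver 150 mm long with a 26 mm thick dark wooden handle, lying on the mat. Origin under its middle, x towards the blade.
- tailstock: The sprung head, with lock and pull knob, of the bench centres (grey iron, 60 mm long, 36 mm round barrel on top, round boss for the lock), fixed on the 330 x 62 mm bed. Origin under its middle, on the bed, 36 mm above the bench; x = pulling direction, y to the left of it, z up; spindle axis at z = 55 mm, lock axis at x = y = 0. The other, plain head with the dial gauge plays no part.

How it is judged:
By the outcome, as a careful person would: the job done as asked, in the order asked, and still so for the second after the job is handed in, while the arm keeps its last pose, push and grip.
It also fails if it takes over 43 s, if anything falls off the work surface, if the arm or the gripper's body presses on something with over 40 N, if the wrist force passes 120 N, or if a joint passes its speed limit or range.

## Robot

A 7-joint arm with a two-finger parallel gripper is mounted at the origin on the work surface. World frame = base frame: x ahead of the robot, y to its left, z up, the work surface at z = 0. Lengths are in mm, angles in rad, forces in N, time in s.
With the tool pointing down it reaches from about 350 to 900 mm from the base axis. Payload 7.2 kg.
Tool frame: the origin (TCP) lies at the very end of the fingers, on their centre line; the grasp point (between the pads) lies 19 mm behind it (arm.hold_point_z is the distance from the TCP to the grasp point, in mm); z points along the fingers, y is the line along which they close (so a half turn about z gives the same grasp; the last joint's range is limited). The gripper opens to 85 mm and grips with 20 to 120 N. Pads are 22 mm wide; open, the fingers measure 114 mm over their backs; the gripper's body (76 mm by 85 mm) begins 54 mm behind the grasp point. The pads swing forward as they close: fully open they stand 13 mm farther back than shut.
Start: joints at [-1.245, 0.411, -0.013, 1.596, 0.006, 1.134, -0.082], TCP at [239.822, 577.16, 231.297] pointing down, gripper open.
Joint ranges: [-2.95, 2.95], [-0.29, 1.99], [-1.47, 1.44], [0.14, 2.54], [-1.03, 4.17], [0.13, 1.85], [-2.86, 2.86]. Speed limits (rad/s): [2.39, 2.39, 3.01, 3.01, 3.14, 3.14, 3.14].

## Interface

Orientations are given as a 3x3 rotation matrix whose columns are the frame's x, y, z axes.
In Python, from bench import arm gives the robot as it stands.
- The arm moves only by the tool send_rows, never from a script. Its argument "series" is a list of rows, each an object with "xyz": the shift along the tool's x, y, z as a fraction of full scale, a list of three; "turn": the turn, a rotation vector about the tool's x, y, z as a fraction of full scale, a list of three. A call has 1 to 12 rows; each row is the pose to reach, as a shift and turn from the pose commanded when the call began, along the tool's axes at that moment; what a row does not reach only later rows make up. Full scale, the value 1, is 500 mm for a shift and 90 degrees for a turn. A row lasts 1/10 s, in which the tool goes at most 50 mm and 8.59 degrees, less where a joint would pass 70% of its speed; a pose out of reach is approached as far as the arm can. A call with a number of a shift or a turn outside -1 to 1 is refused whole. A call with a gripper value outside its range is refused whole. "grip" is the opening, from 0 (shut) to 1 (fully open), set as the call begins (left out, the last holds). The fingers move at their own pace and stop on an object; "grip_force" is the grip in N (left out, the last holds). Time passes only in rows, so rows that repeat a pose let the fingers close. It gives the time, the measured TCP pose, the force, the opening and the grip force at its end, in the units of the state.
- arm.get_state(): the state, without advancing time (a new reading comes with each control period).
- arm.camera(name): name is "scene" or "top" or "wrist"; returns a dict with "frame" (480x640x3 uint8, red, green, blue), "range_z" (480x640 float32, mm along the optical axis (not along the pixel's ray), 0 where there is no reading), "fx", "fy", "cx", "cy" (pixels), "k1" (the pictures are not rectified: a ray, as slopes to the right and down, at radius r is drawn at 1 + k1 r^2 times it, then the intrinsics apply), "origin" and "attitude" of the camera in the world; the wrist camera has in their place "T_tool_cam" (4x4, takes a point from camera to tool coordinates, whose origin is the TCP and whose axes are the flange's). Camera axes: x right, y down, z forward; pixel columns grow to the right and rows downward; lengths in mm; the calibration is good to about 2 mm. A picture is of the moment at which its call begins: read the wrist's pose just before it.
- arm.sign_off(): hands the job in; it is judged then, once.
The state is a dict: "clock": time; "joints": joint angles; "qvel": joint speeds; "joint_efforts": joint torques, N m; "tool_pos": TCP position; "ee_rot": TCP orientation; "force": force on the tool from outside, world axes, zero at the start; "moment": the same for the moment, N m; "width": finger opening in mm; "gripper_force": force on a finger pad.
Only numpy, scipy, OpenCV 4.12 (cv2) and the standard library are available. Lean on these libraries where they do the work, as an engineer would, in place of code of your own. Each camera call takes 0.05 s, during which the arm holds its last target. There are 200 camera calls.

## Working session

There is one attempt and no reset: what is moved stays moved. The work goes in short steps, Python scripts to look and compute and a tool call to move; the robot and the scene stay as the last step left them, time stands still between calls to the robot, and variables do not carry over. Pictures are saved under pics/ and viewed, at most 10 in all, crops included, and the job is handed in when it is done.

Besides the shell and the picture viewer there is one more tool, called after "Emit:" as name(argument=value, ...), one argument or row to a line, values as JSON. send_rows: Moves the arm, as the interface text tells. Shift numbers are shares of 500 mm and turn numbers shares of 90 degrees, none past 1 either way. Its arguments: {"type":"object","properties":{"series":{"type":"array"},"grip":{"type":"number"},"grip_force":{"type":"number"}},"required":["series"]}

```bash
mkdir -p pics; cat > h.py <<'E'
import numpy as np, cv2, pickle
from bench import arm
def snap(name, fn):
    s=arm.get_state(); c=arm.camera(name)
    if 'T_tool_cam' in c:
        T=np.eye(4);T[:3,:3]=s['ee_rot'];T[:3,3]=s['tool_pos']; W=T@np.array(c['T_tool_cam']); c['origin']=W[:3,3]; c['attitude']=W[:3,:3]
    cv2.imwrite(f'pics/{fn}.png',c['frame'][...,::-1]); pickle.dump(c,open(f'pics/{fn}.pkl','wb')); return c
def load(fn): return pickle.load(open(f'pics/{fn}.pkl','rb'))
def rays(c,uv):
    K=np.array([[c['fx'],0,c['cx']],[0,c['fy'],c['cy']],[0,0,1.]])
    p=cv2.undistortPoints(np.float64(uv).reshape(-1,1,2),K,np.array([c['k1'],0,0,0.])).reshape(-1,2)
    return np.c_[p,np.ones(len(p))]@np.array(c['attitude']).T
def onplane(c,uv,z):
    d=rays(c,uv); o=np.array(c['origin']).ravel(); return o+d*((z-o[2])/d[:,2])[:,None]
def cloud(c):
    v,u=np.mgrid[:480,:640]; d=rays(c,np.stack([u,v],-1).reshape(-1,2))
    return (np.array(c['origin']).ravel()+d*c['range_z'].reshape(-1,1)).reshape(480,640,3)
E
python3 - <<'E'
from h import *
print({k:np.round(v,3) if not isinstance(v,(int,float)) else v for k,v in arm.get_state().items()})
for n in('top','scene'):
    c=snap(n,n+'0'); print(n,np.round(c['origin'],0),np.round(c['attitude'],2).tolist(),c['fx'],c['k1'])
E
```

```text
{'clock': 0.0, 'joints': array([-1.245,  0.412, -0.013,  1.597,  0.006,  1.134, -0.082]), 'qvel': array([ 0.001,  0.001, -0.   , -0.   ,  0.001, -0.002, -0.002]), 'joint_efforts': array([ 2.0000e-03, -6.0062e+01,  6.8300e-01, -2.9938e+01,  1.4000e-02,
        1.1000e-02, -0.0000e+00]), 'tool_pos': array([239.661, 576.691, 230.47 ]), 'ee_rot': array([[-0.923,  0.384, -0.001],
       [ 0.384,  0.923, -0.001],
       [-0.   , -0.002, -1.   ]]), 'force': array([ 0.185, -0.692, -0.049]), 'moment': array([-0.005, -0.021, -0.015]), 'gripper_force': 0.0, 'width': 85.38029377518396}
top [402. -24. 864.] [[0.03, -0.98, 0.2], [-1.0, -0.03, 0.01], [-0.0, -0.2, -0.98]] 568.8683784742524 -0.07288737892686105
scene [900. 316. 891.] [[-0.68, 0.62, -0.38], [0.73, 0.58, -0.35], [0.0, -0.52, -0.85]] 622.160244745138 0.036045462306426766
```

View pics/top0.png

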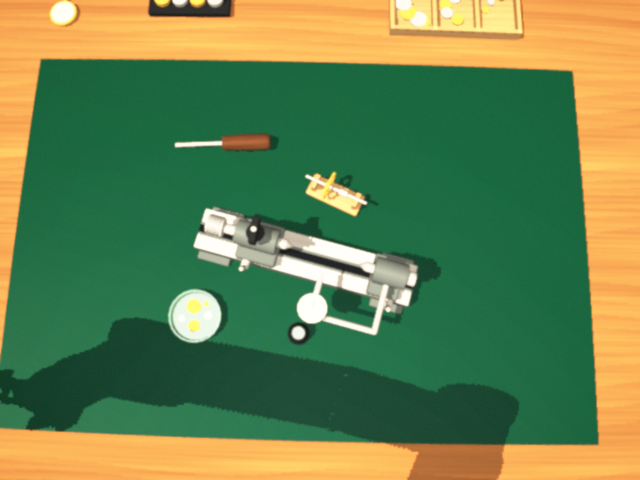

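View pics/scene0.png

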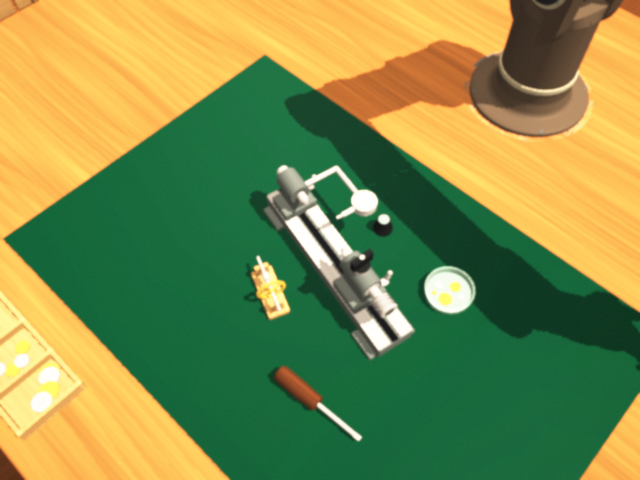

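Top view: the lock is at about (255,231), the knob at (215,226), and the pull direction is image-left (world +y). The dish, loupe, cradle and screwdriver are all clear of the machine's knob end.

```bash
python3 - <<'E'
from h import *
for n,roi,lk,kn in(('top0',(190,200,300,280),(255,231),(215,226)),('scene0',(325,235,420,345),(361,262),(383,302))):
    c=load(n);P=cloud(c);x0,y0,x1,y1=roi
    f=c['frame'].astype(int);m=np.zeros((480,640),bool);m[y0:y1,x0:x1]=1
    ok=m&(c['range_z']>0)
    blk=ok&(f.max(2)<70)&(P[...,2]>115)&(P[...,2]<160)
    q=P[blk];print(n,'black',len(q),q.mean(0).round(1),np.percentile(q[:,2],[5,50,95]).round(1))
    t=ok&(P[...,2]>133);uv=np.argwhere(t)[:,::-1];q=P[t];
    if len(q)>5:
        r=cv2.minAreaRect(np.float32(q[:,:2]));print(' z>133',len(q),q.mean(0).round(1),np.round(cv2.boxPoints(r),1).tolist(),r)
    k=ok&(P[...,2]>94)&(P[...,2]<112);
    w=k&(np.hypot(np.mgrid[:480,:640][1]-kn[0],np.mgrid[:480,:640][0]-kn[1])<16)
    q=P[w];r=cv2.minAreaRect(np.float32(q[:,:2]));print(' knob',len(q),q.mean(0).round(1),q[:,2].max(),r)
    # bed axis
    b=(P[...,2]>31)&(P[...,2]<40)&(np.hypot(P[...,0]-500,P[...,1]-0)<300)
    q=np.float32(P[b][:,:2]);r=cv2.minAreaRect(q);print(' bed',len(q),r,np.round(cv2.fitLine(q,cv2.DIST_L2,0,.01,.01).ravel(),3))
    for p in(lk,kn):print(P[p[1],p[0]].round(1),end=' ')
c=load('top0');im=cv2.resize(c['frame'][195:285,185:305,::-1],None,fx=6,fy=6,interpolation=cv2.INTER_CUBIC)
d=load('scene0');i2=cv2.resize(d['frame'][235:345,325:425,::-1],None,fx=5.4,fy=5.4,interpolation=cv2.INTER_CUBIC)
cv2.imwrite('pics/c1.png',im);
E
```

```text
top0 black 271 [557.2  55.3 133.2] [119.9 138.6 142.4]
 z>133 226 [557.   57.3 140.3] [[538.7999877929688, 55.20000076293945], [575.2999877929688, 49.599998474121094], [576.9000244140625, 59.70000076293945], [540.4000244140625, 65.4000015258789]] ((557.8616943359375, 57.462589263916016), (10.266095161437988, 36.95646286010742), 81.21035766601562)
 knob 425 [570.4 113.  102. ] 109.24798045922739 ((571.2489013671875, 110.8310546875), (34.92815017700195, 28.274702072143555), 77.4582748413086)
 bed 5294 ((564.2974853515625, -2.5869140625), (356.9734802246094, 227.31707763671875), 49.63010025024414) [ 2.2700e-01  9.7400e-01  5.3932e+02 -1.2105e+01]
[555.   55.5 140.8] [567.7 114.3 106.9] scene0 black 282 [563.6  58.8 132. ] [119.7 133.4 142. ]
 z>133 203 [562.5  56.6 139.4] [[543.7000122070312, 53.099998474121094], [578.2000122070312, 47.900001525878906], [579.7999877929688, 58.5], [545.2999877929688, 63.70000076293945]] ((561.7769165039062, 55.76118850708008), (10.733606338500977, 34.92526626586914), 81.44477844238281)
 knob 403 [576.7 111.3 101.5] 109.18804064464268 ((573.6882934570312, 107.5467529296875), (39.23969650268555, 27.40558624267578), 73.13597869873047)
 bed 4407 ((577.567138671875, 6.7707672119140625), (363.8154296875, 225.2815704345703), 49.520965576171875) [2.2900e-01 9.7300e-01 5.5865e+02 6.3280e+00]
[566.8  60.2 139.7] [578.9 113.5 106.9]
```

View pics/c1.png

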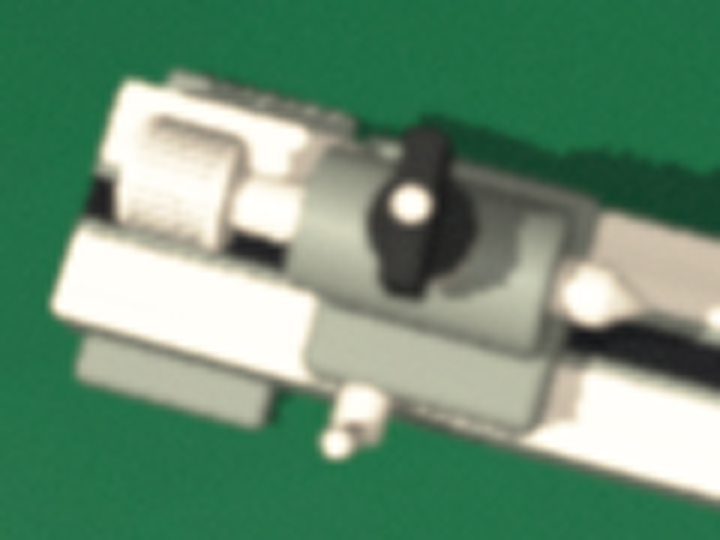

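Emit:
send_rows(
  series=[
    {"xyz": [-0.5,-0.36,-0.06],"turn": [0,0,0.5]},
    {"xyz": [-0.5,-0.36,-0.06],"turn": [0,0,0.5]},
    {"xyz": [-0.5,-0.36,-0.06],"turn": [0,0,0.5]},
    {"xyz": [-0.5,-0.36,-0.06],"turn": [0,0,0.5]},
    {"xyz": [-0.99,-0.71,-0.1],"turn": [0,0,0.94]},
    {"xyz": [-0.99,-0.71,-0.1],"turn": [0,0,0.94]},
    {"xyz": [-0.99,-0.71,-0.1],"turn": [0,0,0.94]},
    {"xyz": [-0.99,-0.71,-0.1],"turn": [0,0,0.94]},
    {"xyz": [-0.99,-0.71,-0.1],"turn": [0,0,0.94]},
    {"xyz": [-0.99,-0.71,-0.1],"turn": [0,0,0.94]},
    {"xyz": [-0.99,-0.71,-0.1],"turn": [0,0,0.94]},
    {"xyz": [-0.99,-0.71,-0.1],"turn": [0,0,0.94]},
  ],
)

```text
clock: 1.3
tool_pos: [555.4, 67.2, 280.6]
ee_rot: [[0.295, 0.956, -0.0], [0.956, -0.295, 0.0], [0.0, -0.0, -1.0]]
force: [1.3, 1.0, 0.5]
width: 85.6
gripper_force: 0.0
```

Emit:
send_rows(
  series=[
    {"xyz": [0,0,0],"turn": [0,0,0.906]},
    {"xyz": [0,0,0],"turn": [0,0,0.906]},
    {"xyz": [0,0,0],"turn": [0,0,0.906]},
    {"xyz": [0,0,0],"turn": [0,0,0.906]},
    {"xyz": [0,0,0],"turn": [0,0,0.906]},
    {"xyz": [0,0,0],"turn": [0,0,0.906]},
    {"xyz": [0,0,0],"turn": [0,0,0.906]},
    {"xyz": [0,0,0],"turn": [0,0,0.906]},
    {"xyz": [0,0,0],"turn": [0,0,0.906]},
    {"xyz": [0,0,0],"turn": [0,0,0.906]},
    {"xyz": [0,0,0],"turn": [0,0,0.906]},
    {"xyz": [0,0,0],"turn": [0,0,0.906]},
  ],
)

```text
clock: 2.5
tool_pos: [554.6, 69.0, 280.2]
ee_rot: [[0.989, -0.149, -0.001], [-0.149, -0.989, -0.0], [-0.0, 0.0, -1.0]]
force: [-0.0, -0.6, 0.7]
width: 85.5
gripper_force: 0.0
```

```bash
python3 - <<'E'
from h import *
s=arm.get_state();print(s['clock'],s['tool_pos'].round(1),s['ee_rot'].round(3).tolist(),s['joints'].round(2))
c=snap('wrist','w1');print(np.round(c['origin'],0),np.round(c['T_tool_cam'],2).tolist(),c['fx'],c['k1'])
P=cloud(c);f=c['frame'].astype(int);t=(c['range_z']>0)&(P[...,2]>133)&(P[...,2]<150)&(np.hypot(P[...,0]-559,P[...,1]-57)<35)
q=P[t];print(len(q),q.mean(0).round(1));r=cv2.minAreaRect(np.float32(q[:,:2]));print(r,np.median(q[:,2]))
E
```

```text
2.5 [554.6  69.  280.2] [[0.989, -0.149, -0.001], [-0.149, -0.989, -0.0], [-0.0, 0.0, -1.0]] [-0.83  0.31  0.79  1.73 -0.24  1.2  -1.69]
[633.  57. 424.] [[0.0, -0.95, -0.31, 79.7], [1.0, 0.0, -0.0, 0.66], [0.0, -0.31, 0.95, -143.36], [0.0, 0.0, 0.0, 1.0]] 332.204874604794 -0.05496407891848741
470 [560.   56.2 140.2]
((558.9844360351562, 56.171573638916016), (9.930944442749023, 35.65802764892578), 81.86402130126953) 140.43586679706206
```

View pics/w1.png

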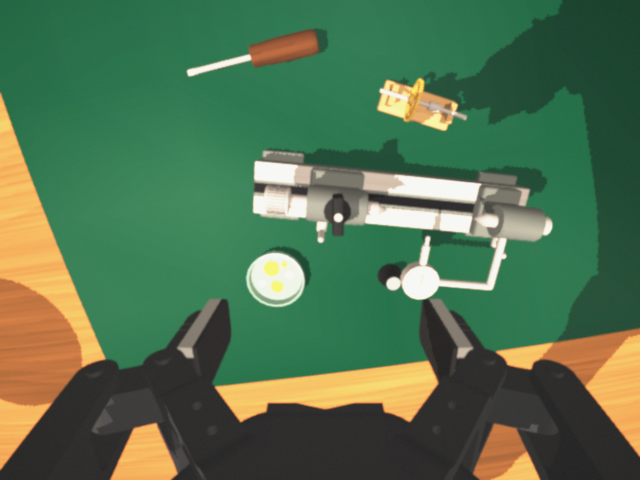

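The wrist view shows the lock bar at (338,212), the knob at (276,200), and free space for the fingers. The bar centre agrees in all three views (559,56), with its top at 140.

Emit:
send_rows(
  series=[
    {"xyz": [0.013,0.024,0.1],"turn": [0,0,0]},
    {"xyz": [0.013,0.024,0.2],"turn": [0,0,0]},
    {"xyz": [0.013,0.024,0.24],"turn": [0,0,0]},
    {"xyz": [0.013,0.024,0.24],"turn": [0,0,0]},
    {"xyz": [0.013,0.024,0.27],"turn": [0,0,0]},
    {"xyz": [0.013,0.024,0.29],"turn": [0,0,0]},
    {"xyz": [0.013,0.024,0.31],"turn": [0,0,0]},
    {"xyz": [0.013,0.024,0.31],"turn": [0,0,0]},
    {"xyz": [0.013,0.024,0.31],"turn": [0,0,0]},
  ],
  grip=0.4,
  grip_force=30,
)

```text
clock: 3.45
tool_pos: [559.6, 56.1, 125.7]
ee_rot: [[0.989, -0.151, 0.0], [-0.151, -0.989, 0.0], [0.0, -0.0, -1.0]]
force: [0.2, 0.0, -0.5]
width: 33.9
gripper_force: 0.0
```

```bash
python3 - <<'E'
from h import *
c=snap('wrist','w2')
P=cloud(c);t=(c['range_z']>0)&(P[...,2]>133)&(P[...,2]<144)&(np.hypot(P[...,0]-559,P[...,1]-57)<20)&(c['frame'].max(2)<90)
q=P[t];print(len(q),q.mean(0).round(1),cv2.minAreaRect(np.float32(q[:,:2])) if len(q)>5 else 0)
E
```

```text
1708 [561.3  56.3 139.8] ((558.853759765625, 55.63139343261719), (34.95177459716797, 36.41050720214844), 82.88134765625)
```

View pics/w2.png

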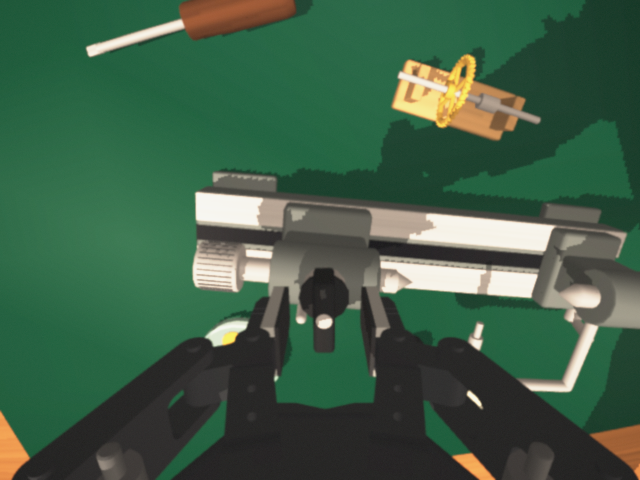

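The fingers straddle the bar, centred at about (324,310). I'll close on it.

Emit:
send_rows(
  series=[
    {"xyz": [0,0,0.002],"turn": [0,0,0]},
    {"xyz": [0,0,0.002],"turn": [0,0,0]},
    {"xyz": [0,0,0.002],"turn": [0,0,0]},
    {"xyz": [0,0,0.002],"turn": [0,0,0]},
    {"xyz": [0,0,0.002],"turn": [0,0,0]},
    {"xyz": [0,0,0.002],"turn": [0,0,0]},
    {"xyz": [0,0,0.002],"turn": [0,0,0]},
    {"xyz": [0,0,0.002],"turn": [0,0,0]},
  ],
  grip=0,
  grip_force=30,
)

```text
clock: 4.3
tool_pos: [559.8, 56.5, 124.9]
ee_rot: [[0.989, -0.151, 0.001], [-0.151, -0.989, 0.001], [0.001, -0.001, -1.0]]
force: [-0.8, 2.1, 5.5]
width: 9.1
gripper_force: 34.5
```

Emit:
send_rows(
  series=[
    {"xyz": [0,0,0],"turn": [0,0,-0.07]},
    {"xyz": [0,0,0],"turn": [0,0,-0.14]},
    {"xyz": [0,0,0],"turn": [0,0,-0.21]},
    {"xyz": [0,0,0],"turn": [0,0,-0.28]},
    {"xyz": [0,0,0],"turn": [0,0,-0.35]},
    {"xyz": [0,0,0],"turn": [0,0,-0.42]},
    {"xyz": [0,0,0],"turn": [0,0,-0.49]},
    {"xyz": [0,0,0],"turn": [0,0,-0.56]},
    {"xyz": [0,0,0],"turn": [0,0,-0.63]},
    {"xyz": [0,0,0],"turn": [0,0,-0.68]},
    {"xyz": [0,0,0],"turn": [0,0,-0.68]},
    {"xyz": [0,0,0],"turn": [0,0,-0.68]},
  ],
)

```text
clock: 5.5
tool_pos: [559.3, 57.7, 124.9]
ee_rot: [[0.608, 0.794, -0.0], [0.794, -0.608, 0.002], [0.002, -0.001, -1.0]]
force: [-3.3, 5.7, 6.8]
width: 9.3
gripper_force: 34.6
```

Emit:
send_rows(
  series=[
    {"xyz": [0,0,0],"turn": [0,0,0]},
    {"xyz": [0,0,0],"turn": [0,0,0]},
    {"xyz": [0,0,0],"turn": [0,0,0]},
    {"xyz": [0,0,0],"turn": [0,0,0]},
    {"xyz": [0,0,0],"turn": [0,0,0]},
    {"xyz": [0,0,-0.1],"turn": [0,0,0]},
    {"xyz": [0,0,-0.2],"turn": [0,0,0]},
    {"xyz": [0,0,-0.2],"turn": [0,0,-0.09]},
    {"xyz": [0,0,-0.2],"turn": [0,0,-0.18]},
    {"xyz": [0,0,-0.2],"turn": [0,0,-0.264]},
    {"xyz": [0,0,-0.2],"turn": [0,0,-0.264]},
    {"xyz": [0,0,-0.2],"turn": [0,0,-0.264]},
  ],
  grip=0.6,
)

```text
clock: 6.7
tool_pos: [559.4, 55.8, 224.4]
ee_rot: [[0.242, 0.97, -0.0], [0.97, -0.242, 0.0], [0.0, -0.0, -1.0]]
force: [0.6, 0.1, 0.8]
width: 51.4
gripper_force: 0.0
```

```bash
python3 - <<'E'
from h import *
s=arm.get_state();print(s['tool_pos'].round(1),s['ee_rot'].round(3).tolist(),s['joints'].round(2))
c=snap('wrist','w3');snap('top','t3')
P=cloud(c);t=(c['range_z']>0)&(P[...,2]>134)&(P[...,2]<146)&(np.hypot(P[...,0]-559,P[...,1]-57)<25)
q=P[t];print(len(q),q.mean(0).round(1),cv2.minAreaRect(np.float32(q[:,:2])))
k=(c['range_z']>0)&(P[...,2]>95)&(P[...,2]<110)&(np.hypot(P[...,0]-573,P[...,1]-115)<22)
u=np.array([.228,.973]);u/=np.hypot(*u);n=np.array([-u[1],u[0]])
q=P[k];d=q[:,:2]-[559.2,56.4];print(len(q),q[:,2].max(),'along',np.percentile(d@u,[1,10,50,90,99]).round(1),'across',np.percentile(d@n,[1,10,50,90,99]).round(1))
b=(P[...,2]>100)&(P[...,2]<112)&(c['range_z']>0)&(np.hypot(P[...,0]-559,P[...,1]-57)<120);q=P[b][:,:2]
print(np.round(cv2.fitLine(np.float32(P[k][P[k][:,2]>103][:,:2]),2,0,.01,.01).ravel(),2),np.round(cv2.fitLine(np.float32(q),2,0,.01,.01).ravel(),2))
E
```

```text
[559.4  55.8 224.4] [[0.242, 0.97, -0.0], [0.97, -0.242, 0.0], [0.0, -0.0, -1.0]] [-0.49  0.32  0.38  1.78 -0.13  1.07 -0.3 ]
683 [558.7  57.9 140.1] ((558.2648315429688, 56.67668151855469), (35.97834777832031, 10.111974716186523), 52.746517181396484)
1236 107.83215043120913 along [39.3 45.4 58.3 69.1 71.8] across [-13.4 -10.1   0.1  10.2  13.6]
[2.5000e-01 9.7000e-01 5.7264e+02 1.1453e+02] [2.1000e-01 9.8000e-01 5.6522e+02 8.2830e+01]
```

View pics/w3.png

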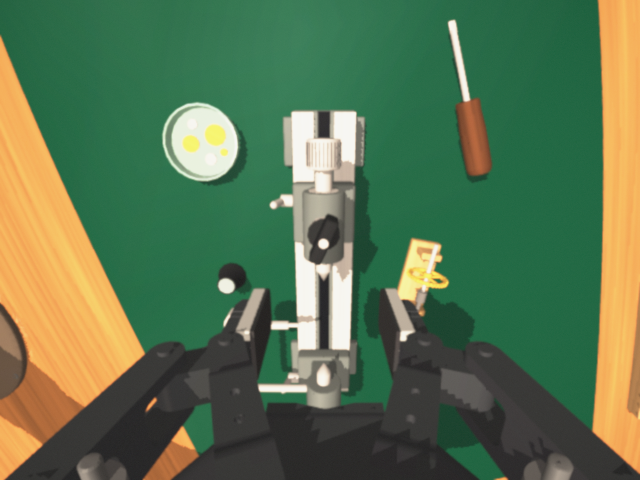

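The lock bar now lies nearly in line (about 66° ≈ 1.15 rad), and the knob is at (324,153), centred at (573,115). Bystanders are unmoved. Going to the knob.

Emit:
send_rows(
  series=[
    {"xyz": [0.07,-0.002,0],"turn": [0,0,0]},
    {"xyz": [0.121,-0.002,0],"turn": [0,0,0]},
    {"xyz": [0.121,-0.002,0.02],"turn": [0,0,0]},
    {"xyz": [0.121,-0.002,0.1],"turn": [0,0,0]},
    {"xyz": [0.121,-0.002,0.18],"turn": [0,0,0]},
    {"xyz": [0.121,-0.002,0.24],"turn": [0,0,0]},
    {"xyz": [0.121,-0.002,0.28],"turn": [0,0,0]},
    {"xyz": [0.121,-0.002,0.3],"turn": [0,0,0]},
    {"xyz": [0.121,-0.002,0.3],"turn": [0,0,0]},
    {"xyz": [0.121,-0.002,0.3],"turn": [0,0,0]},
  ],
)

```text
clock: 7.8
tool_pos: [573.4, 114.9, 75.2]
ee_rot: [[0.238, 0.971, 0.001], [0.971, -0.238, 0.0], [0.0, 0.001, -1.0]]
force: [1.0, 0.2, -0.2]
width: 51.3
gripper_force: 0.0
```

```bash
python3 - <<'E'
from h import *
s=arm.get_state();print(s['tool_pos'].round(2),s['ee_rot'].round(3).tolist(),s['force'].round(1),s['joints'].round(2))
c=snap('wrist','w4')
P=cloud(c);o=np.array([559.2,56.4]);u=np.array([.232,.973]);n=np.array([-u[1],u[0]])
d=P[...,:2]-o;a=d@u;b=d@n;ok=c['range_z']>0
k=ok&(P[...,2]>98)&(P[...,2]<108)&(abs(b)<9)&(a>43)&(a<85)
print('knob along',np.percentile(a[k],[2,50,98]).round(1),'across',np.percentile(b[k],[2,50,98]).round(1))
k=ok&(P[...,2]>103)&(P[...,2]<112)&(abs(b)<6)&(a>0)&(a<40);print('barrel end',a[k].max() if k.any() else None)
E
```

```text
[573.39 114.9   75.17] [[0.238, 0.971, 0.001], [0.971, -0.238, 0.0], [0.0, 0.001, -1.0]] [ 1.   0.2 -0.2] [-0.51  0.53  0.31  1.86 -0.22  0.78 -0.32]
knob along [48.9 62.8 72.1] across [-8.6 -0.   8.6]
barrel end 31.035893375130296
```

View pics/w4.png

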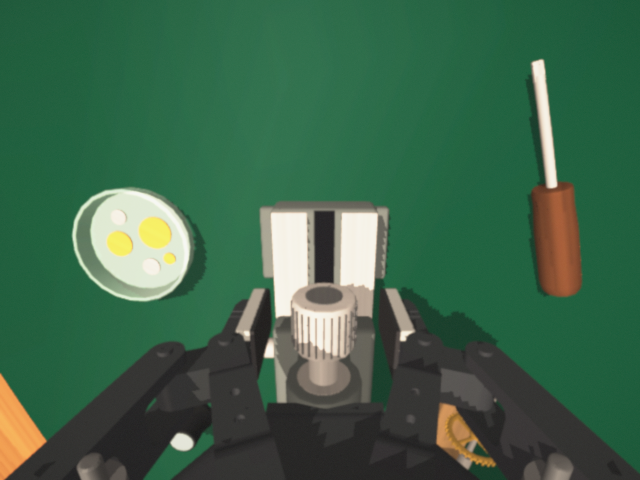

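The knob (324,320) sits midway between the pads. Closing on it.

Emit:
send_rows(
  series=[
    {"xyz": [0,0,0.002],"turn": [0,0,0]},
    {"xyz": [0,0,0.002],"turn": [0,0,0]},
    {"xyz": [0,0,0.002],"turn": [0,0,0]},
    {"xyz": [0,0,0.002],"turn": [0,0,0]},
    {"xyz": [0,0,0.002],"turn": [0,0,0]},
    {"xyz": [0,0,0.002],"turn": [0,0,0]},
    {"xyz": [0,0,0.002],"turn": [0,0,0]},
    {"xyz": [0,0,0.002],"turn": [0,0,0]},
  ],
  grip=0,
  grip_force=50,
)

```text
clock: 8.65
tool_pos: [573.1, 115.4, 74.6]
ee_rot: [[0.238, 0.971, 0.001], [0.971, -0.238, 0.001], [0.001, 0.001, -1.0]]
force: [-2.8, -1.1, 5.1]
width: 26.5
gripper_force: 48.8
```

Emit:
send_rows(
  series=[
    {"xyz": [0.005,0,0],"turn": [0,0,0]},
    {"xyz": [0.01,0,0],"turn": [0,0,0]},
    {"xyz": [0.015,0,0],"turn": [0,0,0]},
    {"xyz": [0.02,0,0],"turn": [0,0,0]},
    {"xyz": [0.025,0,0],"turn": [0,0,0]},
    {"xyz": [0.03,0,0],"turn": [0,0,0]},
    {"xyz": [0.035,0,0],"turn": [0,0,0]},
    {"xyz": [0.04,0,0],"turn": [0,0,0]},
    {"xyz": [0.04,0,0],"turn": [0,0,0]},
    {"xyz": [0.04,0,0],"turn": [0,0,0]},
    {"xyz": [0.04,0,0],"turn": [0,0,0]},
  ],
)

```text
clock: 9.75
tool_pos: [577.3, 131.9, 74.5]
ee_rot: [[0.239, 0.971, -0.001], [0.971, -0.239, -0.002], [-0.002, -0.0, -1.0]]
force: [-3.8, -6.9, 8.2]
width: 26.2
gripper_force: 48.9
```

```bash
cat > m.py <<'E'
from h import *
import sys
s=arm.get_state();p=s['tool_pos'];print(p.round(2),s['force'].round(1),s['width'],s['gripper_force'],'drawn by tcp',np.round((p-[573.1,115.4,74.6])@[.235,.972,0],2))
c=snap('wrist',sys.argv[1])
P=cloud(c);o=np.array([559.2,56.4]);u=np.array([.232,.973]);n=np.array([-u[1],u[0]])
d=P[...,:2]-o;a=d@u;b=d@n;ok=c['range_z']>0
k=ok&(P[...,2]>98)&(P[...,2]<108)&(abs(b)<9)&(a>43)&(a<100)
print('knob along',np.percentile(a[k],[2,50,98]).round(1))
k=ok&(P[...,2]>90)&(P[...,2]<100)&(abs(b)<4)&(a>20)&(a<72)
g=c['frame'].mean(2)
for lo in np.arange(24,70,1.5):
    m=k&(a>=lo)&(a<lo+1.5)
    if m.any():print(lo,m.sum(),g[m].mean().round(),end=' | ')
v,w=np.argwhere(k).mean(0).astype(int) if k.any() else (370,324)
cv2.imwrite(f'pics/{sys.argv[1]}c.png',cv2.resize(c['frame'][280:440,224:424,::-1],None,fx=3.7,fy=3.7,interpolation=cv2.INTER_CUBIC))
E
python3 m.py w5
```

```text
[577.25 131.92  74.51] [-3.8 -6.9  8.2] 26.226415838280246 48.9449268579483 drawn by tcp 17.03
knob along [45.8 77.9 89.1]
33.0 7 130.0 | 34.5 38 156.0 | 36.0 46 172.0 | 37.5 45 172.0 | 39.0 35 171.0 | 40.5 50 173.0 | 42.0 39 172.0 | 43.5 45 173.0 | 45.0 40 172.0 | 46.5 49 172.0 | 48.0 44 174.0 | 49.5 47 174.0 | 51.0 52 173.0 | 52.5 49 173.0 | 54.0 43 174.0 | 55.5 52 173.0 | 57.0 51 175.0 | 58.5 33 176.0 | 60.0 3 176.0 |
```

View pics/w5c.png

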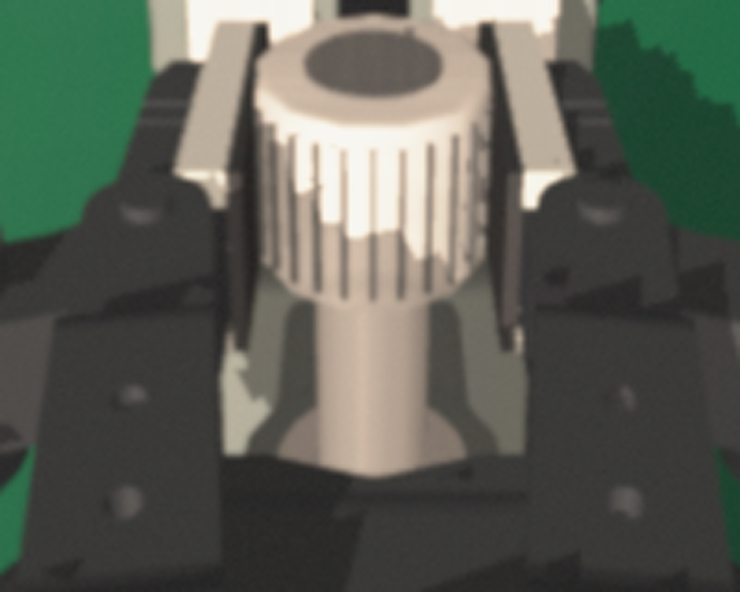

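The spindle follows: it is drawn about 17 mm, and the ring is not out yet. I'll make up the lag.

Emit:
send_rows(
  series=[
    {"xyz": [0.003,0,0],"turn": [0,0,0]},
    {"xyz": [0.007,0,0],"turn": [0,0,0]},
    {"xyz": [0.007,0,0],"turn": [0,0,0]},
    {"xyz": [0.007,0,0],"turn": [0,0,0]},
    {"xyz": [0.007,0,0],"turn": [0,0,0]},
  ],
)

```text
clock: 10.3
tool_pos: [578.0, 135.0, 74.5]
ee_rot: [[0.24, 0.971, -0.001], [0.971, -0.24, -0.002], [-0.003, -0.0, -1.0]]
force: [-5.1, -7.1, 8.6]
width: 27.0
gripper_force: 49.0
```

```bash
python3 m.py w6; python3 - <<'E'
from h import *
o=np.array([559.2,56.4]);u=np.array([.232,.973]);n=np.array([-u[1],u[0]])
for nm in('top','scene'):
    c=snap(nm,nm+'6');R=np.array(c['attitude']);x=np.r_[o+u*30,98]-np.array(c['origin']).ravel();q=R.T@x;q=q/q[2]
    r2=q[0]**2+q[1]**2;q=q*(1+c['k1']*r2);print(nm,(c['cx']+c['fx']*q[0]).round(),(c['cy']+c['fy']*q[1]).round())
    cx,cy=int(c['cx']+c['fx']*q[0]),int(c['cy']+c['fy']*q[1])
    im=c['frame'][cy-30:cy+30,cx-35:cx+35,::-1]
    cv2.imwrite(f'pics/{nm}6c.png',cv2.resize(im,None,fx=5,fy=5,interpolation=cv2.INTER_CUBIC))
a=np.hstack([cv2.imread('pics/top6c.png'),cv2.imread('pics/scene6c.png')]);b=cv2.resize(cv2.imread('pics/w6c.png')[250:],(540,260));b=cv2.copyMakeBorder(b,0,0,0,160,0)
cv2.imwrite('pics/all6.png',np.vstack([a,b]))
E
```

```text
[578.04 134.96  74.5 ] [-5.1 -7.1  8.6] 27.04509234630366 48.97481918334961 drawn by tcp 20.17
knob along [45.6 80.7 92.3]
36.0 9 135.0 | 37.5 41 169.0 | 39.0 39 181.0 | 40.5 43 182.0 | 42.0 34 180.0 | 43.5 49 182.0 | 45.0 45 182.0 | 46.5 43 182.0 | 48.0 38 183.0 | 49.5 53 183.0 | 51.0 43 182.0 | 52.5 51 183.0 | 54.0 47 182.0 | 55.5 51 183.0 | 57.0 54 182.0 | 58.5 40 184.0 | 60.0 57 183.0 | 61.5 37 185.0 | 63.0 3 183.0 | top 237.0 229.0
scene 373.0 287.0
```

View pics/all6.png

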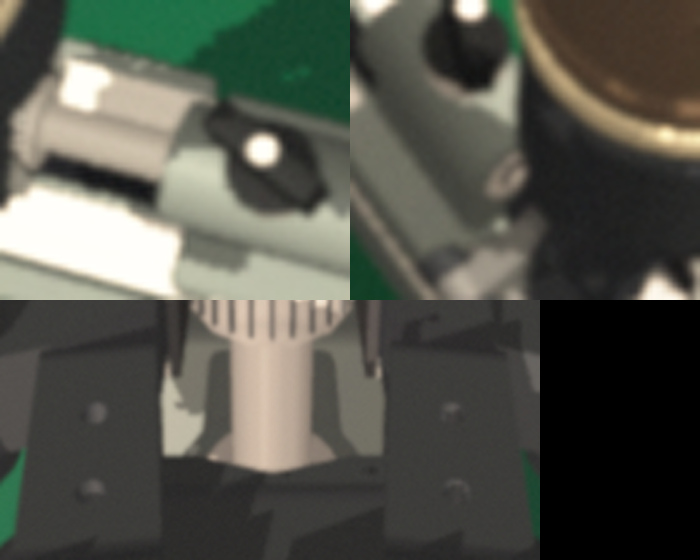

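Top view: the barrel end is at about x=170 in the crop, the spindle is out, and the bar lies in line. The ring would be only about 1 px here, so I'll check a brightness profile at the face.

```bash
python3 - <<'E'
from h import *
o=np.array([559.2,56.4]);u=np.array([.232,.973]);n=np.array([-u[1],u[0]])
c=load('top6')
for fn in('top0','top6'):
  f=load(fn)['frame'].mean(2).astype(np.float32)
  for off in(-3,0,3):
    z=91+np.sqrt(49-off*off);row=[]
    for a in np.arange(24,48,1.):
        x=np.r_[o+u*a+n*off,z]-np.array(c['origin']).ravel();q=np.array(c['attitude']).T@x;q/=q[2];q=q*(1+c['k1']*(q[0]**2+q[1]**2))
        row.append(int(cv2.getRectSubPix(f,(1,1),(float(c['cx']+c['fx']*q[0]),float(c['cy']+c['fy']*q[1])))[0,0]))
    print(fn,off,row)
s=arm.get_state();print(s['tool_pos'].round(2),s['clock'])
E
```

```text
top0 -3 [174, 173, 174, 174, 174, 175, 176, 177, 180, 193, 206, 216, 221, 221, 221, 223, 224, 225, 227, 228, 226, 220, 200, 177]
top0 0 [189, 189, 189, 190, 190, 190, 190, 190, 201, 218, 240, 246, 249, 249, 249, 249, 249, 250, 249, 249, 249, 247, 237, 218]
top0 3 [201, 202, 202, 202, 202, 202, 203, 206, 214, 232, 245, 252, 253, 253, 253, 253, 253, 253, 253, 253, 253, 253, 252, 241]
top6 -3 [139, 135, 131, 126, 122, 118, 111, 108, 110, 124, 138, 150, 154, 156, 157, 157, 157, 157, 157, 158, 158, 157, 157, 157]
top6 0 [192, 193, 190, 188, 186, 180, 166, 142, 131, 137, 156, 169, 177, 179, 178, 178, 179, 180, 179, 179, 179, 179, 178, 179]
top6 3 [203, 203, 205, 204, 204, 203, 199, 192, 179, 169, 173, 180, 187, 189, 189, 189, 189, 190, 191, 190, 190, 190, 190, 190]
[578.06 135.    74.54] 10.45
```

The dark ring now shows as a dip about 1–2 mm wide right at the end face, and there was none at the start. This agrees with the 20 mm drawn by both the TCP and the knob face. The hold is steady, so I'm handing in.

```bash
python3 -c "
from bench import arm
print(arm.sign_off())"
```

```text
the job is handed in; nothing more can be done
None
```

The lock is open at about 1.15 rad, and the arm is still holding the spindle drawn out about 20 mm with the dark ring at the end face; the job was handed in at about 10.5 s with nothing else on the bench touched.

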